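# Prop out the leg of the blue price board

## Task

Two price boards stand on the packing table with their backs to you, and each has a prop leg on its back that is only part of the way out. Brace the blue board: push its leg away from the board's back until it is all the way out against its stop, square to the board. Leave the yellow board's leg as it is.

Things in the scene. Friction and masses are not known exactly. Their poses are not given: they have to be found in the camera images.
- blue_leg (a joint): Angle of the blue board's prop leg about its upright hinge, rad: 0 folded flat on the board's back, 1.57 fully out against the stop, square to the board; at the start about 0.4 to 1.0. Light to push (below 2 N at the free end); friction keeps it where it is left, it does not spring back.
- blue_leg_tip (a point): Top corner of the free end of the blue leg, 140 mm above the table. The leg is a blue upright plate, 100 mm from hinge to free end, 6 mm thick, from just above the table to 140 mm height. Seen from above it turns clockwise as it swings out. Push it with a finger lowered from above between leg and board, near the free end; folded, that end would reach 25 mm past the board's side edge.
- blue_leg_hinge (a point): Top of the blue leg's upright hinge axis, 140 mm above the table, 8 mm behind the board's back and 15 mm beside its middle, away from the side to which the leg folds. The blue-framed board (white back, 120 mm wide, 150 mm high, 10 mm thick) is stuck fast to the table by its black foot, 50 mm deep and 12 mm high.
- yellow_leg_tip (a point): The same point on the other board, which is alike but with yellow frame and yellow leg; that leg must stay as it is. The yellow board stands 0.4 to 0.6 m to the left of the blue one. Behind and between them is a fixed steel bag-roll stand with two big rolls, about 0.5 m tall, whose front comes within 0.5 m of the robot's base: keep the arm and gripper clear of it.

How it is judged:
At the end, for the whole second after the job is handed in: The blue board's leg stands out at its stop (within 10 degrees of square to the board) and is at rest; the free end of the yellow board's leg is within 20 mm of where it was (value of joint blue_leg above 1.4 rad and velocity of joint blue_leg between -0.05 and 0.05 rad/s and distance of yellow_leg_tip from where it was at the start of the episode below 0.02 m); the robot touches nothing.
It fails at once if the yellow board's leg is pushed (its free end moves more than 20 mm) (distance of yellow_leg_tip from where it was at the start of the episode above 0.02 m).
It also fails if it takes over 35 s, if anything falls off the work surface, if the arm or the gripper's body presses on something with over 40 N, if the wrist force passes 120 N, or if a joint passes its speed limit or range.

## Robot

A 6-joint arm with a two-finger parallel gripper is mounted at the origin on a cart in front of the work surface, level with it; the furniture and walls round the work are solid. World frame = base frame: x ahead of the robot, y to its left, z up, the work surface at z = 0. Lengths are in m, angles in rad, forces in N, time in s.
With the tool pointing down it reaches from about 0.25 to 0.775 m from the base axis. Payload 4 kg.
Tool frame: the origin (TCP) lies at the very end of the fingers, on their centre line; the grasp point (between the pads) lies 19 mm behind it; z points along the fingers, y is the line along which they close (so a half turn about z gives the same grasp; the last joint's range is limited). The gripper opens to 94 mm and grips with 3 to 60 N. Pads are 16 mm wide; open, the fingers measure 119 mm over their backs; the gripper's body (75 mm by 177 mm) begins 78 mm behind the grasp point.
Start: joints at [-1.279, 0.087, 1.371, -0, 1.684, -0.103], TCP at [0.212, -0.508, 0.206] pointing down, gripper open.
Joint ranges: [-3.1, 3.1], [-0.76, 2.03], [0.27, 2.55], [-1.08, 4.22], [0.17, 2.65], [-2.57, 2.57]. Speed limits (rad/s): [2.79, 2.79, 3.14, 3.14, 3.14, 3.14].

## Interface

Orientations are given as [roll, pitch, yaw] about the fixed x, y, z axes, in that order (R = Rz(yaw) Ry(pitch) Rx(roll)).
In Python, from bench import robot gives the robot as it stands. The module is installed in compiled form; this text tells all that it offers.
- The arm moves only by the tool move_arm, never from a script. Its argument "deltas" is one flat list of numbers, 7 for each row, row after row: the turn, a rotation vector about the tool's x, y, z in rad, then the shift along the tool's x, y, z in cm, then the closure, from -1 (fully open) to 1 (shut). A call has 1 to 8 rows; each row is the pose to reach, as a shift and turn from the pose commanded when the call began, along the tool's axes at that moment; what a row does not reach only later rows make up. A row lasts 1/10 s, in which the tool goes at most 50 mm and 8.59 degrees, less where a joint would pass 70% of its speed; a pose out of reach is approached as far as the arm can. A call with a gripper value outside its range is refused whole. The fingers move at their own pace and stop on an object; the grip force is fixed at half the most. Time passes only in rows, so rows that repeat a pose let the fingers close. It gives the time, the measured TCP pose, the force, the opening and the grip force at its end, in the units of the state.
- robot.get_obs(): the state, without advancing time (a new reading comes with each control period).
- robot.snapshot(name): name is "scene" or "side" or "wrist"; returns a dict with "image" (384x512x3 uint8, red, green, blue), "depth" (384x512 float32, m along the optical axis (not along the pixel's ray), 0 where there is no reading), "fov_y" (degrees; the focal length in pixels is half the picture's height over the tangent of half this angle, whatever the lens; pixels are square), "cx", "cy" (the principal point, pixels), "origin" and "orientation" of the camera in the world; the wrist camera has in their place "T_tool_cam" (4x4, takes a point from camera to tool coordinates, whose origin is the TCP and whose axes are the flange's). Camera axes: x right, y up, looking along -z (the intrinsics and any distortion apply to the point x, -y, -z); pixel columns grow to the right and rows downward; lengths in m; the calibration is good to about 2 mm. A picture is of the moment at which its call begins: read the wrist's pose just before it.
- robot.close_job(): hands the job in; it is judged then, once.
The state is a dict: "time": time; "joint_positions": joint angles; "qvel": joint speeds; "joint_torque": joint torques, N m; "tool_pos": TCP position; "ee_rot": TCP orientation; "wrist_force": force on the tool from outside, world axes, zero at the start; "wrist_torque": the same for the moment, N m; "width": finger opening in m; "finger_force": force on a finger pad.
Only numpy, scipy, OpenCV 4.12 (cv2) and the standard library are available. Lean on these libraries where they do the work, as an engineer would, in place of code of your own. Each camera call takes 0.05 s, during which the arm holds its last target. There are 200 camera calls.

## Working session

There is one attempt and no reset: what is moved stays moved. The work goes in short steps, Python scripts to look and compute and a tool call to move; the robot and the scene stay as the last step left them, time stands still between calls to the robot, and variables do not carry over. Pictures are saved under pics/ and viewed, at most 10 in all, crops included, and the job is handed in when it is done.

Besides the shell and the picture viewer there is one more tool, called after "Call:" as name(argument=value, ...) on one line, values as JSON. move_arm: Moves the arm, as the interface text tells. Its arguments: {"type":"object","properties":{"deltas":{"type":"array","items":{"type":"number"}}},"required":["deltas"]}

```bash
mkdir -p pics; cat > h.py <<'E'
import numpy as np,cv2
from scipy.spatial.transform import Rotation as R
from bench import robot
def snap(n,f=None):
    s=robot.snapshot(n)
    if f: cv2.imwrite('pics/'+f,s['image'][:,:,::-1])
    return s
def cloud(s):
    h,w=s['depth'].shape;f=h/2/np.tan(np.radians(s['fov_y'])/2)
    v,u=np.mgrid[:h,:w];d=s['depth']
    p=np.stack([(u-s['cx'])/f*d,-(v-s['cy'])/f*d,-d],-1)
    o=np.array(s['orientation'])
    M=o if o.shape==(3,3) else (R.from_euler('xyz',o).as_matrix() if o.size==3 else None)
    return p@M.T+np.array(s['origin'])
E
python3 - <<'E'
from h import *
o=robot.get_obs();print(o['time'],o['tool_pos'],o['ee_rot'])
for n in('scene','side'):
    s=snap(n,n+'1.png');print({k:v for k,v in s.items() if k not in('image','depth')},(s['depth']>0).mean())
    np.savez(n+'.npz',**s)
E
```

```text
0.0 [ 0.21136182 -0.50716036  0.2043131 ] [-3.13939473e+00 -2.00341147e-04  3.94790194e-01]
{'fov_y': 44.23857761159698, 'cx': 259.41299867157045, 'cy': 192.86567011997207, 'origin': array([-0.19936445,  0.45640018,  1.00918215]), 'orientation': array([ 0.78961378, -0.01220642, -2.02102222])} 0.9937540690104166
{'fov_y': 51.25882773476303, 'cx': 256.1147668636093, 'cy': 194.69106819169698, 'origin': array([ 1.12857845, -0.85627134,  0.58584389]), 'orientation': array([ 1.1380581 , -0.01732279,  0.5222152 ])} 0.9961903889973959
```

View pics/scene1.png

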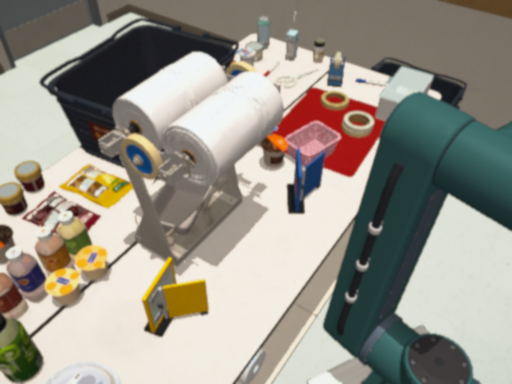

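View pics/side1.png

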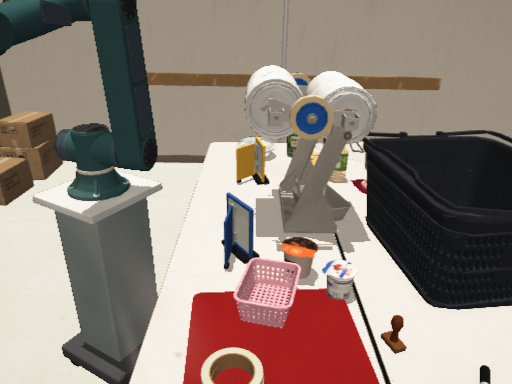

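The scene view shows the yellow board at about (175,295) and the blue one at about (305,180). In the side view the blue board is at (238,230), and the arm is clear of both. Next I'll get the blue points in world coordinates.

```bash
python3 - <<'E'
from h import *
big=[]
for n,b in(('scene',(275,140,335,220)),('side',(215,185,262,275))):
    s=dict(np.load(n+'.npz'));P=cloud(s)
    hsv=cv2.cvtColor(s['image'],cv2.COLOR_RGB2HSV)
    m=cv2.inRange(hsv,(100,120,40),(125,255,255))>0
    k=np.zeros_like(m);k[b[1]:b[3],b[0]:b[2]]=1;m&=k
    Q=P[m];Q=Q[(Q[:,2]>.0)&(Q[:,2]<.17)]
    print(n,len(Q),Q.min(0),Q.max(0))
    T=Q[Q[:,2]>.115];print('top',np.round(T[np.argsort(T[:,1])][::max(1,len(T)//45)],3).tolist())
    x0,y0,x1,y1=b;c=s['image'][y0:y1,x0:x1,::-1];big.append(cv2.resize(c,(390,590),interpolation=cv2.INTER_CUBIC))
    # table z check
    print('tablez',np.percentile(P[...,2],[20,40,50]))
cv2.imwrite('pics/crop.png',np.hstack(big))
E
```

```text
scene 675 [ 0.58637192 -0.17445692  0.00544103] [ 0.68613211 -0.05353693  0.15283866]
top [[0.658, -0.174, 0.124], [0.658, -0.172, 0.118], [0.657, -0.169, 0.134], [0.655, -0.165, 0.13], [0.652, -0.162, 0.137], [0.654, -0.161, 0.132], [0.652, -0.156, 0.136], [0.651, -0.153, 0.122], [0.648, -0.151, 0.129], [0.646, -0.146, 0.136], [0.645, -0.143, 0.123], [0.644, -0.14, 0.121], [0.642, -0.138, 0.128], [0.642, -0.134, 0.133], [0.64, -0.131, 0.121], [0.635, -0.127, 0.129], [0.638, -0.125, 0.131], [0.635, -0.122, 0.116], [0.634, -0.12, 0.125], [0.634, -0.116, 0.134], [0.633, -0.112, 0.136], [0.63, -0.111, 0.132], [0.632, -0.109, 0.131], [0.631, -0.105, 0.126], [0.631, -0.105, 0.134], [0.681, -0.102, 0.147], [0.627, -0.101, 0.119], [0.668, -0.099, 0.148], [0.669, -0.096, 0.148], [0.66, -0.094, 0.152], [0.648, -0.091, 0.144], [0.657, -0.089, 0.148], [0.648, -0.088, 0.148], [0.654, -0.087, 0.118], [0.638, -0.085, 0.146], [0.642, -0.084, 0.147], [0.649, -0.082, 0.142], [0.639, -0.079, 0.147], [0.631, -0.078, 0.151], [0.626, -0.075, 0.148], [0.62, -0.071, 0.151], [0.61, -0.069, 0.153], [0.612, -
[... 948 characters left out ...]
14, 0.139], [0.69, -0.113, 0.146], [0.695, -0.113, 0.142], [0.698, -0.112, 0.129], [0.698, -0.112, 0.131], [0.697, -0.111, 0.137], [0.688, -0.111, 0.15], [0.687, -0.108, 0.151], [0.689, -0.107, 0.149], [0.633, -0.105, 0.139], [0.669, -0.102, 0.144], [0.674, -0.101, 0.151], [0.661, -0.099, 0.152], [0.656, -0.096, 0.144], [0.661, -0.093, 0.149], [0.645, -0.091, 0.144], [0.64, -0.089, 0.145], [0.638, -0.086, 0.149], [0.637, -0.084, 0.151], [0.625, -0.08, 0.143], [0.627, -0.078, 0.149], [0.614, -0.076, 0.147], [0.612, -0.073, 0.148], [0.606, -0.069, 0.145], [0.595, -0.068, 0.119], [0.595, -0.067, 0.115], [0.594, -0.065, 0.141], [0.592, -0.063, 0.125]]
tablez [-0.24609005  0.00098572  0.00391126]
```

View pics/crop.png

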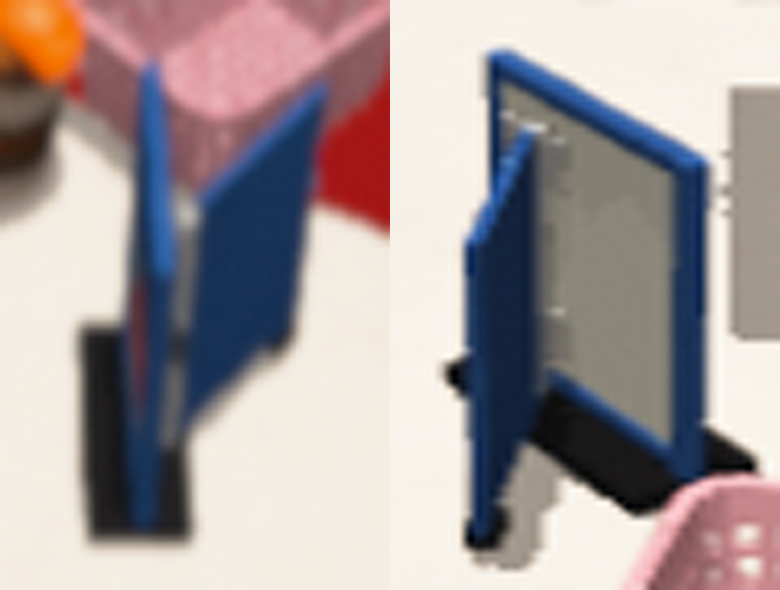

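The crops agree with the description. The leg's free end is at about (0.662,-0.182) and the board runs from (0.592,-0.061) to (0.697,-0.113). I'll fit both lines, check the sizes, and look for obstacles near the swept area.

```bash
python3 - <<'E'
from h import *
L=[];B=[];A=[]
for n,b in(('scene',(275,140,335,220)),('side',(215,185,262,275))):
    s=dict(np.load(n+'.npz'));P=cloud(s);A.append(P.reshape(-1,3))
    m=cv2.inRange(cv2.cvtColor(s['image'],cv2.COLOR_RGB2HSV),(100,120,40),(125,255,255))>0
    k=np.zeros_like(m);k[b[1]:b[3],b[0]:b[2]]=1;Q=P[m&k]
    B.append(Q[(Q[:,2]>.144)&(Q[:,2]<.155)][:,:2])
    T=Q[(Q[:,2]>.06)&(Q[:,2]<.142)&(Q[:,1]<-.115)&(Q[:,0]<.68)][:,:2]
    v=cv2.fitLine(T.astype(np.float32),cv2.DIST_HUBER,0,.01,.01).ravel();print(n,'leg',len(T),v,'far',T[T[:,1]<np.quantile(T[:,1],.03)].mean(0)); L.append(v)
    v=cv2.fitLine(B[-1].astype(np.float32),cv2.DIST_HUBER,0,.01,.01).ravel();t=(B[-1]-v[2:])@v[:2];print('board',v,t.min(),t.max())
bb=np.vstack(B);v=cv2.fitLine(bb.astype(np.float32),cv2.DIST_HUBER,0,.01,.01).ravel()
e=v[:2]*np.sign(v[0]);t=(bb-v[2:])@e;c=v[2:]+e*(np.quantile(t,.01)+np.quantile(t,.99))/2
n=np.array([e[1],-e[0]]);h=c+13*1e-3*n-.015*e
a=np.degrees(np.arctan2(e[1],e[0]));l=sum(x[:2]*-np.sign(x[1]) for x in L);la=np.degrees(np.arctan2(l[1],l[0]))
print('e',e,'n',n,'len',np.ptp(t),'c',c,'hinge',h,'board deg',a,'leg deg',la,'angle rad',np.radians(a-la))
A=np.vstack(A)
# obstacles: max height on coarse grid
M=A[(A[:,0]>.45)&(A[:,0]<.85)&(A[:,1]>-.35)&(A[:,1]<.2)&(A[:,2]>-.05)]
for x in np.arange(.45,.85,.05):
    print(round(x,2),[round(float(np.max(np.r_[0,M[(abs(M[:,0]-x-.025)<.025)&(abs(M[:,1]-y-.025)<.025),2]])),2) for y in np.arange(-.35,.2,.05)])
for an in(-48,-60,-105,-108,-112):print(an,h+.085*np.array([np.cos(np.radians(an)),np.sin(np.radians(an))]))
E
```

```text
scene leg 240 [ 0.3964465  -0.91805786  0.645911   -0.14594273] far [ 0.65809124 -0.17295867]
board [ 0.8970121  -0.4420059   0.635654   -0.07957201] -0.053370560736965514 0.056680440013484615
side leg 240 [ 0.39100933 -0.92038673  0.6561661  -0.1539157 ] far [ 0.66561905 -0.18293362]
board [ 0.898824   -0.4383098   0.6561444  -0.09491854] -0.07185736007419768 0.04554193434835882
e [ 0.8907034  -0.45458496] n [-0.45458496 -0.8907034 ] len 0.12407785910966032 c [ 0.64342558 -0.08606734] hinge [ 0.62415543 -0.09082771] board deg -27.038233 leg deg -66.81323 angle rad 0.69420475
0.45 [0.0, 0.0, 0.0, 0.0, 0.0, 0.0, 0.0, 0.0, 0.0, 0.0, 0.4]
0.5 [0.0, 0.0, 0.0, 0.01, 0.0, 0.0, 0.01, 0.0, 0.37, 0.42, 0.43]
0.55 [0.0, 0.0, 0.0, 0.01, 0.0, 0.15, 0.01, 0.41, 0.43, 0.44, 0.44]
0.6 [0.0, 0.0, 0.0, 0.13, 0.14, 0.15, 0.41, 0.44, 0.44, 0.44, 0.44]
0.65 [0.01, 0.01, 0.0, 0.14, 0.15, 0.15, 0.4, 0.44, 0.44, 0.44, 0.42]
0.7 [0.01, 0.01, 0.07, 0.07, 0.14, 0.01, 0.39, 0.43, 0.43, 0.4, 0.42]
0.75 [0.07, 0.07, 0.07, 0.07, 0.08, 0.08, 0.4, 0.41, 0.42, 0.43, 0.43]
0.8 [0.07, 0.07, 0.05, 0.07, 0.08, 0.08, 0.01, 0.4, 0.42, 0.43, 0.43]
-48 [ 0.68103153 -0.15399502]
-60 [ 0.66665543 -0.16443987]
-105 [ 0.60215581 -0.1729314 ]
-108 [ 0.59788898 -0.17166751]
-112 [ 0.59231387 -0.16963833]
```

Call:
move_arm(deltas=[0,0,-0.11,4,-1,0,1,0,0,-0.22,8,-2,0,1,0,0,-0.33,12,-3,0,1,0,0,-0.44,16,-4,0,1,0,0,-0.55,20,-5.1,0,1,0,0,-0.66,24,-6.1,0,1,0,0,-0.77,28,-7.2,0,1,0,0,-0.87,32,-8.2,0,1])

```text
time: 0.9
tool_pos: [0.4763, -0.3075, 0.205]
ee_rot: [-3.141, -0.0, 1.269]
wrist_force: [0.2, -1.1, -1.1]
width: 0.0331
finger_force: 0.0
```

```bash
cat >> h.py <<'E'
def to(x,y,z):
    o=robot.get_obs();r=R.from_euler('xyz',o['ee_rot'])
    print(o['time'],np.round(o['tool_pos'],4),np.round(o['ee_rot'],3),'F',np.round(o['wrist_force'],1),'w',o['width'],'shift cm',np.round(r.inv().apply(np.array([x,y,z])-o['tool_pos'])*100,2))
E
python3 -c "
from h import *
to(.684,-.151,.204)"
```

```text
0.9 [ 0.4763 -0.3075  0.205 ] [-3.141 -0.     1.269] F [ 0.2 -1.1 -1.1] w 0.03312027736414143 shift cm [21.11 15.18  0.09]
```

Call:
move_arm(deltas=[0,0,0,3,2.2,0,1,0,0,0,6,4.3,0,1,0,0,0,9,6.5,0,1,0,0,0,12,8.7,0,1,0,0,0,15,10.8,0,1,0,0,0,18,13,0,1,0,0,0,21.1,15.2,0,1,0,0,0,21.1,15.2,0,1])

```text
time: 1.7
tool_pos: [0.6862, -0.1496, 0.2026]
ee_rot: [-3.139, -0.002, 1.27]
wrist_force: [-0.3, -0.1, -0.5]
width: 0.0002
finger_force: 0.0
```

```bash
python3 -c "
from h import *
a=snap('side');b=snap('scene')
cv2.imwrite('pics/v2.png',np.hstack([cv2.resize(a['image'][60:300,130:370],(400,400)),cv2.resize(b['image'][60:300,200:440],(400,400))])[:,:,::-1])
to(.684,-.151,.095)"
```

```text
1.8 [ 0.6838 -0.153   0.204 ] [-3.139e+00  1.000e-03  1.266e+00] F [-0.3 -0.1 -0. ] w 0.00018989571206250432 shift cm [ 2.10e-01 -1.00e-02  1.09e+01]
```

View pics/v2.png

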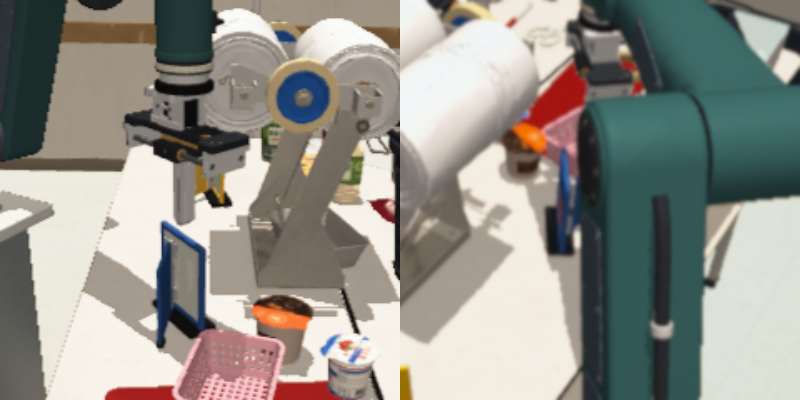

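In the left crop the closed fingers (183,222) hang above the gap between leg and board, with the rolls clear to the right. I'll descend.

Call:
move_arm(deltas=[0,0,0,0.1,0,2,1,0,0,0,0.2,0,4,1,0,0,0,0.2,0,5.5,1,0,0,0,0.2,0,7,1,0,0,0,0.2,0,8.5,1,0,0,0,0.2,0,10,1,0,0,0,0.2,0,10.9,1,0,0,0,0.2,0,10.9,1])

```text
time: 2.6
tool_pos: [0.6834, -0.1514, 0.0941]
ee_rot: [-3.138, 0.0, 1.265]
wrist_force: [-0.1, 0.5, -0.8]
width: 0.0007
finger_force: 0.0
```

```bash
python3 -c "
from h import *
a=snap('side');cv2.imwrite('pics/v3.png',cv2.resize(a['image'][150:290,170:310],(560,560))[:,:,::-1])
h=np.array([.6242,-.0908])
for an in range(-50,-111,-8):
    q=h+.085*np.array([np.cos(np.radians(an)),np.sin(np.radians(an))]);print(an,q.round(4));to(*q,.095)"
```

```text
-50 [ 0.6788 -0.1559]
2.65 [ 0.6841 -0.1515  0.0955] [-3.14   0.     1.265] F [-0.1  0.3  0.4] w 0.0007007316611988038 shift cm [-0.58 -0.37  0.05]
-58 [ 0.6692 -0.1629]
2.65 [ 0.6841 -0.1515  0.0955] [-3.14   0.     1.265] F [-0.1  0.3  0.4] w 0.0007007316611988038 shift cm [-1.53 -1.07  0.05]
-66 [ 0.6588 -0.1685]
2.65 [ 0.6841 -0.1515  0.0955] [-3.14   0.     1.265] F [-0.1  0.3  0.4] w 0.0007007316611988038 shift cm [-2.38 -1.9   0.05]
-74 [ 0.6476 -0.1725]
2.65 [ 0.6841 -0.1515  0.0955] [-3.14   0.     1.265] F [-0.1  0.3  0.4] w 0.0007007316611988038 shift cm [-3.1  -2.84  0.06]
-82 [ 0.636 -0.175]
2.65 [ 0.6841 -0.1515  0.0955] [-3.14   0.     1.265] F [-0.1  0.3  0.4] w 0.0007007316611988038 shift cm [-3.69 -3.88  0.06]
-90 [ 0.6242 -0.1758]
2.65 [ 0.6841 -0.1515  0.0955] [-3.14   0.     1.265] F [-0.1  0.3  0.4] w 0.0007007316611988038 shift cm [-4.12 -4.98  0.06]
-98 [ 0.6124 -0.175 ]
2.65 [ 0.6841 -0.1515  0.0955] [-3.14   0.     1.265] F [-0.1  0.3  0.4] w 0.0007007316611988038 shift cm [-4.4  -6.13  0.06]
-106 [ 0.6008 -0.1725]
2.65 [ 0.6841 -0.1515  0.0955] [-3.14   0.     1.265] F [-0.1  0.3  0.4] w 0.0007007316611988038 shift cm [-4.51 -7.31  0.06]
```

View pics/v3.png

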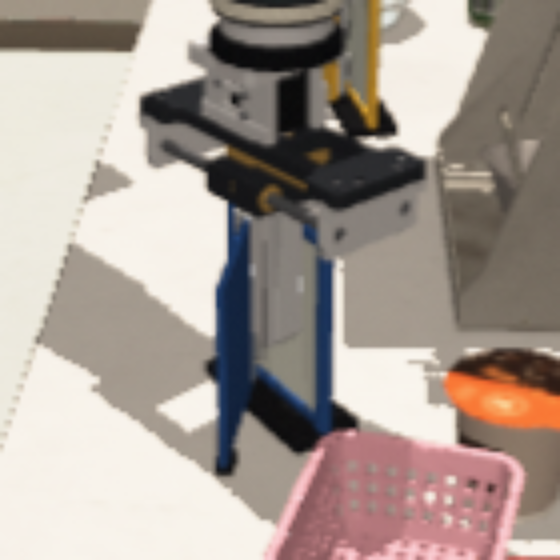

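The fingers (280,280) are between the leg (235,340) and the board, with no contact. I'll push along the arc.

Call:
move_arm(deltas=[0,0,0,-0.6,-0.4,0,1,0,0,0,-1.5,-1.1,0,1,0,0,0,-2.4,-1.9,0,1,0,0,0,-3.1,-2.8,0,1,0,0,0,-3.7,-3.9,0,1,0,0,0,-4.1,-5,0,1,0,0,0,-4.4,-6.1,0,1,0,0,0,-4.4,-6.1,0,1])

```text
time: 3.45
tool_pos: [0.6114, -0.1759, 0.0971]
ee_rot: [3.142, 0.001, 1.264]
wrist_force: [0.5, -0.0, 0.3]
width: 0.0003
finger_force: 0.0
```

Call:
move_arm(deltas=[0,0,0,0,-0.3,0,1,0,0,0,0,-0.6,0,1,0,0,0,0,-0.8,0,1,0,0,0,0,-0.8,0,1])

```text
time: 3.85
tool_pos: [0.6054, -0.1728, 0.0966]
ee_rot: [3.141, 0.0, 1.265]
wrist_force: [-0.7, -1.5, 0.3]
width: 0.0004
finger_force: 0.2
```

```bash
cat > m.py <<'E'
from h import *
s=snap('side');P=cloud(s)
m=cv2.inRange(cv2.cvtColor(s['image'],cv2.COLOR_RGB2HSV),(100,120,40),(125,255,255))>0
Q=P[m];d=Q[:,:2]-[.6242,-.0908];q=d@[-.4546,-.8907]  # behind-board distance from hinge
k=(q>.02)&(q<.12)&(abs(d@[.89,-.4546])<.12)&(Q[:,2]>.02)&(Q[:,2]<.145);T=Q[k][:,:2].astype(np.float32)
v=cv2.fitLine(T,cv2.DIST_HUBER,0,.01,.01).ravel();a=np.degrees(np.arctan2(*(v[:2]*-np.sign(v[1]))[::-1]))
print('leg',k.sum(),v,a%360-360,'angle rad',np.radians(-27-(a%360-360)),'far',T[np.argmax(q[k])])
cv2.imwrite('pics/'+__import__('sys').argv[1],cv2.resize(s['image'][150:290,170:310],(560,560))[:,:,::-1])
to(.6008,-.1725,.095)
E
python3 m.py v4.png
```

```text
leg 879 [ 0.41013876  0.9120231   0.60413575 -0.14457071] -114.21355 angle rad 1.5221635 far [ 0.5863296  -0.18261656]
3.9 [ 0.6055 -0.1727  0.0964] [-3.141  0.     1.265] F [-0.1 -1.   0.7] w 0.0003022942451274661 shift cm [-0.12 -0.45  0.14]
```

View pics/v4.png

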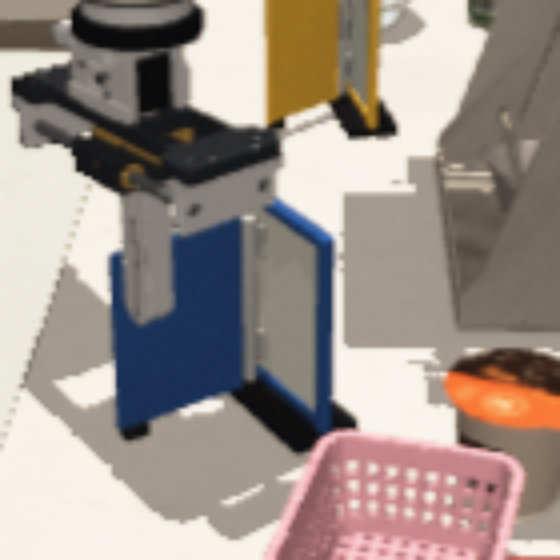

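The leg (120–245, 210–430) is now nearly square to the board, at about 1.52 rad, and no stop force shows yet. I'll push a bit further in small steps.

Call:
move_arm(deltas=[0,0,0,0,-0.3,0,1,0,0,0,0,-0.5,0,1,0,0,0,0,-0.5,0,1])

```text
time: 4.2
tool_pos: [0.6024, -0.1715, 0.0965]
ee_rot: [3.137, -0.0, 1.265]
wrist_force: [6.4, -1.0, -2.5]
width: 0.0003
finger_force: 2.9
```

The force rose to 6.4 N, well above the leg's 2 N friction, so the leg is on its stop. I'll back off and lift.

Call:
move_arm(deltas=[0,0,0,0,1,0,1,0,0,0,0,2,0,1,0,0,0,0,2.5,0,1,0,0,0,0,2.5,-3,1,0,0,0,0,2.5,-6,1,0,0,0,0,2.5,-9,1,0,0,0,0,2.5,-11,1,0,0,0,0,2.5,-11,1])

```text
time: 5.0
tool_pos: [0.6263, -0.1795, 0.2109]
ee_rot: [3.134, 0.001, 1.265]
wrist_force: [-0.8, -0.1, -0.8]
width: 0.0004
finger_force: 0.0
```

```bash
python3 m.py v5.png
```

```text
leg 1168 [ 0.44084924  0.89758116  0.6005346  -0.14643703] -116.15808 angle rad 1.556102 far [ 0.58418566 -0.18147515]
5.05 [ 0.6254 -0.1792  0.2082] [3.138 0.    1.265] F [-0.1 -0.9 -0.8] w 0.0005862170047752045 shift cm [-0.1  -2.59 11.31]
```

View pics/v5.png

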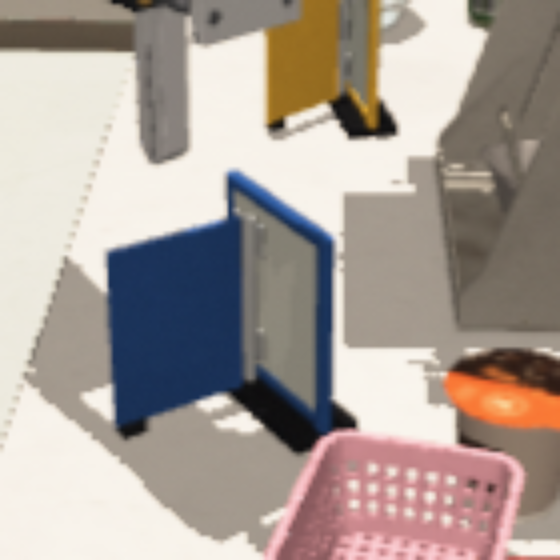

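The leg (110–240, 220–430) stands square to the board at about 1.556 rad, the gripper is clear above it, and the yellow leg looks unmoved.

```bash
python3 -c "
from bench import robot
print(robot.close_job())"
```

```text
the job is handed in; nothing more can be done
None
```

The blue board's leg is out against its stop (measured about 1.56 rad), the yellow leg was never touched, and the job is handed in with the arm clear; the hand-in returned no verdict.

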